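Refill the spice carousel and present the pepper mill

ROBOT

A 7-joint arm with a two-finger parallel gripper is mounted at the origin on a cart in front of the work surface, level with it; the furniture and walls round the work are solid. World frame = base frame: x ahead of the robot, y to its left, z up, the work surface at z = 0. Lengths are in m, angles in rad, forces in N, time in s.
With the tool pointing down it reaches from about 0.425 to 0.925 m from the base axis. Payload 6.8 kg.
Tool frame: the origin (TCP) lies at the very end of the fingers, on their centre line; the grasp point (between the pads) lies 19 mm behind it; y points along the fingers, z is the direction in which the jaws open and shut, and the axes are right-handed (so a half turn about y gives the same grasp; the last joint's range is limited). The gripper opens to 85 mm and grips with 20 to 120 N. Pads are 22 mm wide; open, the fingers measure 114 mm over their backs; the gripper's body (76 mm by 85 mm) begins 54 mm behind the grasp point. The pads swing forward as they close: fully open they stand 13 mm farther back than shut.
Start: joints at [-1.255, 0.477, 0.022, 1.555, -0.011, 1.109, -0.083], TCP at [0.278, 0.615, 0.202] pointing down, gripper open.
Joint ranges: [-2.96, 2.96], [-0.34, 2.1], [-1.41, 1.46], [0.24, 2.44], [-1.37, 4.51], [0.17, 1.92], [-2.96, 2.96]. Speed limits (rad/s): [2.39, 2.39, 3.14, 3.14, 3.14, 3.14, 3.14].

INTERFACE

Orientations are given as a rotation vector (axis times angle).
In Python, from bench import r gives the robot as it stands.
- The arm moves only by the tool drive_tool, never from a script. Its argument "series" is a list of rows, each a list of 7 numbers: the shift along the tool's x, y, z in mm, then the turn, a rotation vector about the tool's x, y, z in degrees, then the finger opening in mm, from 0 to 85.4. In form: [[tx, ty, tz, wx, wy, wz, grip], ...]. A call has 1 to 5 rows; each row is the pose to reach, as a shift and turn from the pose measured when the call began, along the tool's axes at that moment; what a row does not reach only later rows make up. A row lasts 1/10 s, in which the tool goes at most 50 mm and 8.59 degrees, less where a joint would pass 70% of its speed; a pose out of reach is approached as far as the arm can. A call with a gripper value outside its range is refused whole. The fingers move at their own pace and stop on an object; "squeeze" is the grip in N (left out, the last holds). Time passes only in rows, so rows that repeat a pose let the fingers close. It gives the time, the measured TCP pose, the force and the opening at its end, in the units of the state.
- r.get_obs(): the state, without advancing time (a new reading comes with each control period).
- r.grab_frame(name): name is "side" or "top"; returns a dict with "frame" (400x640x3 uint8, blue, green, red), "intrinsics" (3x3 intrinsics, pixels), "distortion" ([k1, k2, p1, p2, k3] as OpenCV has them; the pictures are not rectified), "rvec" (rotation vector, rad) and "tvec" (3), from world to camera coordinates, as OpenCV has them. Camera axes: x right, y down, z forward; pixel columns grow to the right and rows downward; lengths in m; the calibration is good to about 2 mm. A picture is of the moment at which its call begins. There is no depth.
- r.hand_in(): hands the job in, once; it reports no verdict.
The state is a dict: "clock": time; "joints": joint angles; "qvel": joint speeds; "tau": joint torques, N m; "tcp_pos": TCP position; "orientation": TCP orientation; "contact_force": force on the tool from outside, world axes, zero at the start; "moment": the same for the moment, N m; "grip_width": finger opening in m.
Only numpy, scipy, OpenCV 4.12 (cv2) and the standard library are available. Lean on these libraries where they do the work, as an engineer would, in place of code of your own. Each camera call takes 0.05 s, during which the arm holds its last target.

TASK

Two jars were left standing beside the spice carousel: put the one that fits the carousel's empty hole back into it, standing upright on the lower plate, and let go of it. Then grip the carousel by the handle bar on top, turn it until the tall pepper mill stands straight at the front, towards the front edge of the worktop, and hold it still there so that I can lift the mill out with one hand; finish while still gripping the handle. Leave the other jar, the mug and the egg timer where they are, and keep everything in the carousel standing in its hole.

Things in the scene. Friction and masses are not known exactly. Their poses are not given: they have to be found in the camera images.
- carousel: turning rack of the spice carousel: two round plates of light wood, 228 mm across, above a fixed black foot; origin on the upright turning axis at worktop height. Turns endlessly either way on a light bearing (0.05 N m friction) and stays where it is left. Six holes in the upper plate, centres 78 mm from the axis, every 60 degrees: the mill's towards the rack's own -x, the empty one towards its +x
- handle (a point): centre of the wooden handle bar on top of the carousel's 12 mm steel stem, on the turning axis, 215 mm above the worktop; the bar is 84 mm long along the rack's own y, 16 mm wide along its x and 22 mm high, and stands above everything in the carousel. Wall cabinets hang over the back of the worktop: underside 480 mm above it, doors about 620 mm ahead of the robot's axis
- free_hole (a point): centre of the empty hole at the height of the lower plate's top (22 mm above the worktop), where the underside of a seated jar comes; it turns with the rack, x axis pointing outwards from the turning axis. The hole is 48 mm across and goes through the upper plate, which reaches from 62 to 74 mm above the worktop; a jar stands in it with about 3 mm of play all round
- front (a point): fixed point straight in front of the turning axis (towards the worktop's front edge, the robot's side, -x), 78 mm from the axis and 22 mm above the worktop: where the mill's foot has to come; it does not turn with the rack
- mill: wooden pepper mill, 58 mm across at the foot, 165 mm tall, standing loosely (2 mm of play) in the carousel's one wide hole of 62 mm, on the lower plate; its top is 187 mm above the worktop; origin at the centre of its underside, z up
- spice_jar: narrow round spice jar, 45 mm across at its cap and 42 mm below it, 106 mm tall, 0.11 kg, with a flat screw cap over its top 21 mm; it stands on the worktop to one side of the carousel and fits the empty hole; origin at the centre of its underside, z up
- wide_jar: wide round glass jar with a lid, 70 mm across, 101 mm tall, 0.54 kg, standing on the worktop on the other side of the carousel; too wide for any hole; origin at the centre of its underside
- spice_jar_1: spice jar like the one left out, standing in a hole of the carousel; top at 128 mm above the worktop; origin at the centre of its underside
- spice_jar_2: the same, in another hole
- spice_jar_3: the same, in another hole
- spice_jar_5: the same, in another hole
- egg_timer: small round egg timer, 58 mm across, 57 mm tall, standing on the worktop in front of the carousel, to its right as seen from the robot; origin at the centre of its underside
- mug: mug, 90 mm across and 95 mm tall, standing on the worktop near its right end; origin under the middle of mug and handle together
Things that resemble listed ones, but are neither listed nor needed, are in the scene too. What is shaped like the spice_jar_2 but green or purple is not meant.

How it is judged:
By the outcome, as a careful person would: the job done as asked, in the order asked, and still so for the second after the job is handed in, while the arm keeps its last pose, push and grip.
It also fails if it takes over 72 s, if anything falls off the work surface, if the arm or the gripper's body presses on something with over 40 N, if the wrist force passes 120 N, or if a joint passes its speed limit or range.

## Working session

There is one attempt and no reset: what is moved stays moved. The work goes in short steps, Python scripts to look and compute and a tool call to move; the robot and the scene stay as the last step left them, time stands still between calls to the robot, and variables do not carry over. Pictures are saved under pics/ and viewed, and the job is handed in when it is done.

Besides the shell and the picture viewer there is one more tool, called after ">>>" as name(argument=value, ...), one argument or row to a line, values as JSON. drive_tool: Moves the arm, as the interface text tells. Its arguments: {"type":"object","properties":{"series":{"type":"array","items":{"type":"array","items":{"type":"number"}}},"squeeze":{"type":"number"}},"required":["series"]}

```bash
ls; mkdir -p pics; python3 - <<'E'
from bench import r
import cv2,numpy as np
print(r.get_obs())
for n in("side","top"):
    d=r.grab_frame(n); cv2.imwrite(f"pics/{n}0.png",d["frame"]); 
    R=cv2.Rodrigues(np.array(d["rvec"]))[0]; print(n,d["intrinsics"],d["distortion"],-R.T@np.array(d["tvec"]).ravel(),R)
E
```

```text
pics
{'clock': 0.0, 'joints': array([-1.25507432,  0.47778629,  0.0223566 ,  1.55647445, -0.01152957,
        1.10929548, -0.08306946]), 'qvel': array([-8.32363663e-05, -1.76789924e-03, -3.52386146e-04, -1.66686830e-03,
        1.29581743e-03, -3.25736858e-04,  9.26295685e-04]), 'tau': array([-3.98763382e-05, -5.96450937e+01,  1.60707179e+00, -2.81196374e+01,
        1.22513555e-02,  9.20812832e-03,  1.02822770e-05]), 'tcp_pos': array([0.27734088, 0.61467017, 0.20052564]), 'orientation': array([-1.54693892,  0.33269576, -0.33226863]), 'contact_force': array([ 0.27917273, -0.89026502,  0.64832008]), 'moment': array([-0.01990561,  0.02060847, -0.06610957]), 'grip_width': 0.0853617270313695}
side [[516.14457894   0.         324.72628976]
 [  0.         516.14457894 197.25127598]
 [  0.           0.           1.        ]] [-0.17232692  0.          0.          0.          0.        ] [-0.35880988  1.11248852  0.69167379] [[-0.8091265  -0.58725277  0.02117765]
 [-0.22593399  0.27762262 -0.93374489]
 [ 0.54246488 -0.76030248 -0.35731218]]
top [[362.15853851   0.         324.58462215]
 [  0.         362.15853851 198.48809383]
 [  0.           0.           1.        ]] [0.00501911 0.         0.         0.         0.        ] [ 0.43148869 -0.03879727  1.37852771] [[ 0.01770248 -0.99981502 -0.00752002]
 [-0.9994624  -0.01748765 -0.02773239]
 [ 0.02759576  0.00800691 -0.9995871 ]]
```

View pics/side0.png

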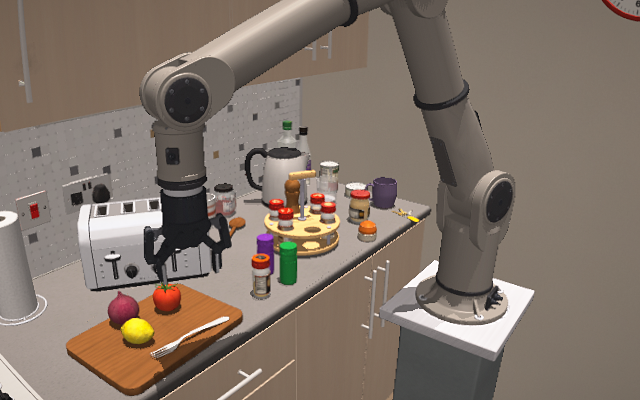

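View pics/top0.png

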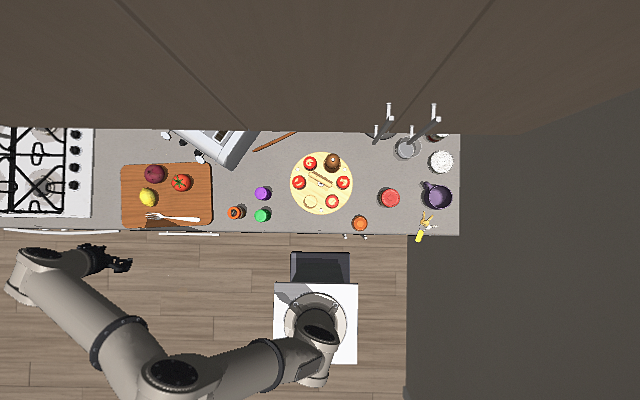

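```bash
cat > h.py <<'E'
import cv2,numpy as np
from scipy.spatial.transform import Rotation as Ro
from bench import r
def cam(d):
    K=np.array(d["intrinsics"]);D=np.array(d["distortion"],float);R=cv2.Rodrigues(np.array(d["rvec"]))[0];t=np.array(d["tvec"]).ravel();return K,D,R,t
def ray(d,u):
    K,D,R,t=cam(d);p=cv2.undistortPoints(np.array([[u]],float),K,D)[0,0];v=R.T@np.array([p[0],p[1],1]);return -R.T@t,v/np.linalg.norm(v)
def onz(d,u,z):
    c,v=ray(d,u);return c+v*(z-c[2])/v[2]
def tri(d1,u1,d2,u2):
    c1,v1=ray(d1,u1);c2,v2=ray(d2,u2);A=np.stack([v1,-v2],1);s=np.linalg.lstsq(A,c2-c1,rcond=None)[0]
    a=c1+s[0]*v1;b=c2+s[1]*v2;return (a+b)/2,np.linalg.norm(a-b)
def proj(d,P):
    K,D,R,t=cam(d);return cv2.projectPoints(np.array(P,float).reshape(-1,3),np.array(d["rvec"],float),t,K,D)[0].reshape(-1,2)
def crop(f,x0,y0,x1,y1,k,name):
    cv2.imwrite("pics/"+name,cv2.resize(f[y0:y1,x0:x1],None,fx=k,fy=k,interpolation=cv2.INTER_CUBIC))
def blobs(f,lo,hi,roi,amin=12):
    x0,y0,x1,y1=roi;h=cv2.cvtColor(f[y0:y1,x0:x1],cv2.COLOR_BGR2HSV)
    m=cv2.inRange(h,np.array(lo),np.array(hi))
    if lo[0]==0: m|=cv2.inRange(h,np.array((172,lo[1],lo[2])),np.array((179,255,255)))
    n,l,s,c=cv2.connectedComponentsWithStats(m)
    out=[]
    for i in range(1,n):
        if s[i,4]>=amin: out.append((s[i,4],np.round(c[i]+[x0,y0],1).tolist(),(s[i,:4]+[x0,y0,0,0]).tolist()))
    return out
E
python3 - <<'E'
from h import *
s=cv2.imread("pics/side0.png");t=cv2.imread("pics/top0.png")
crop(s,230,150,390,310,4.5,"")if 0 else None
crop(s,230,160,390,310,4,"sc0.png")
crop(t,220,135,420,245,4,"tc0.png")
for b in blobs(t,(0,150,90),(12,255,255),(220,135,470,245)):print('t',b)
for b in blobs(s,(0,150,90),(12,255,255),(230,160,430,310)):print('s',b)
E
```

```text
t (np.int32(92), [270.3, 142.7], [253, 135, 37, 17])
t (np.int32(96), [309.8, 162.3], [303, 156, 14, 13])
t (np.int32(107), [298.1, 181.6], [292, 176, 13, 13])
t (np.int32(91), [342.5, 181.6], [337, 176, 13, 13])
t (np.int32(16), [386.1, 190.8], [382, 189, 11, 7])
t (np.int32(133), [390.9, 198.9], [382, 192, 18, 15])
t (np.int32(85), [331.8, 201.0], [326, 195, 13, 13])
t (np.int32(76), [233.3, 212.7], [227, 207, 15, 12])
t (np.int32(133), [359.4, 222.9], [352, 216, 15, 15])
s (np.int32(153), [359.9, 194.2], [351, 190, 19, 10])
s (np.int32(235), [322.5, 203.1], [311, 193, 25, 20])
s (np.int32(295), [281.4, 209.3], [269, 199, 25, 21])
s (np.int32(138), [366.4, 228.7], [359, 221, 18, 13])
s (np.int32(19), [232.3, 226.3], [230, 222, 6, 10])
s (np.int32(196), [260.5, 261.5], [252, 253, 18, 16])
```

View pics/sc0.png

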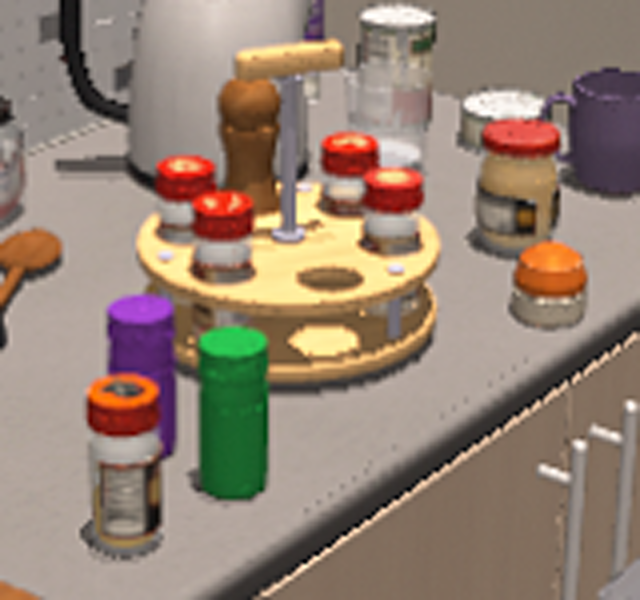

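View pics/tc0.png

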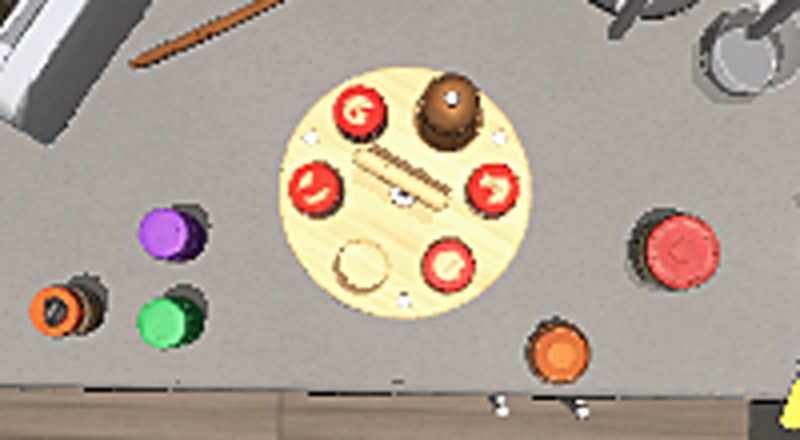

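```bash
python3 - <<'E'
from h import *
np.set_printoptions(precision=4,suppress=True)
S=r.grab_frame("side");T=r.grab_frame("top")
s,t=S["frame"],T["frame"]
def el(f,lo,hi,roi,mn=20):
    x0,y0,x1,y1=roi;h=cv2.cvtColor(f[y0:y1,x0:x1],cv2.COLOR_BGR2HSV);m=cv2.inRange(h,np.array(lo),np.array(hi))
    if lo[0]==0:m|=cv2.inRange(h,np.array((170,lo[1],lo[2])),np.array((179,255,255)))
    cs=cv2.findContours(m,cv2.RETR_EXTERNAL,cv2.CHAIN_APPROX_NONE)[0];o=[]
    for c in cs:
        if cv2.contourArea(c)>mn:
            e=cv2.fitEllipse(c);o.append((np.array(e[0])+[x0,y0],e[1],e[2],cv2.boundingRect(c)))
    return o
roi=(220,200,250,225)
E1=el(t,(0,120,110),(22,255,255),roi);print("jar top",E1, [onz(T,e[0],.106) for e in E1])
# side cap: orange top
for e in el(s,(5,150,90),(18,255,255),(245,245,275,285),8): print("side orange top",e); print(tri(S,e[0],T,E1[0][0]))
for n,lo,hi,roi in(("green",(45,80,60),(85,255,255),(250,205,275,225)),("purple",(125,60,50),(160,255,255),(250,183,275,203)),("caps",(0,120,90),(15,255,255),(285,150,375,235))):
    for e in el(t,lo,hi,roi): print(n,e[0],e[1],onz(T,e[0],.128 if n=="caps" else .1))
# plate outline
for e in el(t,(15,40,120),(35,255,255),(280,145,365,220),300): print("plate",e,onz(T,e[0],.074))
E
```

```text
jar top [(array([233.2226, 212.4139]), (11.691439628601074, 12.134047508239746), 73.7196044921875, (7, 7, 13, 12))] [array([0.412 , 0.2918, 0.106 ])]
side orange top (array([260.0878, 257.656 ]), (7.5842132568359375, 17.1430721282959), 89.22308349609375, (7, 9, 17, 9))
(array([0.4131, 0.2934, 0.1035]), np.float64(0.0029921055304702247))
green [260.9592 215.2566] (12.239599227905273, 13.50091552734375) [0.4036 0.195  0.1   ]
purple [262.1319 193.2033] (12.286389350891113, 16.22686195373535) [0.4816 0.1927 0.1   ]
caps [359.187  223.0907] (13.974743843078613, 14.325672149658203) [ 0.3833 -0.1495  0.128 ]
caps [331.757  201.0143] (12.301095962524414, 12.530255317687988) [ 0.4577 -0.0537  0.128 ]
caps [342.9557 181.9217] (12.219765663146973, 12.817262649536133) [ 0.5244 -0.0913  0.128 ]
caps [298.0182 181.694 ] (12.089771270751953, 12.926154136657715) [0.5225 0.0642 0.128 ]
caps [309.5593 162.4696] (12.31256103515625, 13.58394718170166) [0.5899 0.0255 0.128 ]
caps [332.3002 162.0024] (15.040855407714844, 16.327926635742188) [ 0.5929 -0.0533  0.128 ]
plate (array([320.1101, 183.9486]), (59.315460205078125, 63.3742790222168), 120.53609466552734, (10, 7, 63, 63)) [ 0.5197 -0.0113  0.074 ]
```

```bash
cat >> h.py <<'E'
def go(p,jaw,flip=None):
    """shift(mm),turn(deg) for the tool down, jaw axis along world angle jaw(deg)"""
    o=r.get_obs();R=Ro.from_rotvec(o["orientation"]).as_matrix();best=None
    for k in ((0,180) if flip is None else (flip,)):
        a=np.radians(jaw+k);z=np.array([np.cos(a),np.sin(a),0]);y=np.array([0,0,-1.]);G=np.stack([np.cross(y,z),y,z],1)
        w=Ro.from_matrix(R.T@G).as_rotvec(degrees=True)
        if best is None or np.linalg.norm(w)<np.linalg.norm(best[1]):best=(k,w)
    s=R.T@(np.array(p)-o["tcp_pos"])*1000
    ang=np.degrees(np.arctan2(R[1,2],R[0,2]))
    print("t%.2f tcp"%o["clock"],np.round(o["tcp_pos"],4),"jawyaw %.1f"%ang,"y",np.round(R[:,1],3),"q",np.round(o["joints"],2),"F",np.round(o["contact_force"],1),"w %.4f"%o["grip_width"])
    print("shift",np.round(s,1),"turn",np.round(best[1],2),"k",best[0])
E
python3 - <<'E'
from h import *
S=r.grab_frame("side");T=r.grab_frame("top")
print(onz(T,(310.2,201.2),.074),tri(S,(312.5,229.5),T,(310.2,201.2)))
# mill knob, handle bar ends in both views
print("mill knob",tri(S,(292.5,185),T,(332.7,161)))
print("handle",tri(S,(302.5,174.5),T,(320.2,179.5)))
print("proj handle .215",proj(T,[.5236,-.0138,.226]),proj(S,[.5236,-.0138,.226]))
print("hole",proj(T,[.4555,.0243,.074]),proj(S,[.4555,.0243,.074]))
go([.4125,.292,.20],150.8)
E
```

```text
[0.45682044 0.02331314 0.074     ] (array([0.4575965 , 0.02399108, 0.07050197]), np.float64(0.0017453086245819503))
mill knob (array([ 0.59422629, -0.05320188,  0.15487438]), np.float64(0.003466016340976318))
handle (array([ 0.5252713 , -0.01374917,  0.21398667]), np.float64(0.0017130637451936576))
proj handle .215 [[319.97600687 179.50274748]] [[303.28139783 170.72161547]]
hole [[309.91940563 201.56147741]] [[313.32963279 228.63946225]]
t0.30 tcp [0.2775 0.6151 0.2012] jawyaw 65.7 y [-0.    -0.001 -1.   ] q [-1.26  0.48  0.02  1.56 -0.01  1.11 -0.08] F [ 0.8  0.5 -0.2] w 0.0851
shift [ 255.9    1.3 -239. ] turn [ 3.000e-02 -8.508e+01 -3.000e-02] k 0
```

>>> drive_tool(
  series=[
    [25,0,-24,0,-8.5,0,70],
    [51,0,-48,0,-17,0,70],
    [77,0,-72,0,-25.5,0,70],
    [102,0,-96,0,-34,0,70],
    [128,0,-120,0,-42.5,0,70],
  ],
  squeeze=30,
)

```text
clock: 0.8
tcp_pos: [0.3452, 0.4517, 0.2013]
orientation: [-1.556, -0.254, 0.255]
contact_force: [0.4, -0.4, -0.1]
grip_width: 0.0702
```

```bash
python3 -c "
from h import *
go([.4125,.292,.20],150.8,0)"
```

```text
t0.80 tcp [0.3452 0.4517 0.2013] jawyaw 108.6 y [-0.    -0.001 -1.   ] q [-0.95  0.31 -0.1   1.81  0.03  1.03  0.84] F [ 0.4 -0.4 -0.1] w 0.0702
shift [  12.9    1.3 -172.9] turn [ 2.000e-02 -4.222e+01 -2.000e-02] k 0
```

>>> drive_tool(
  series=[
    [3,0,-35,0,-8.5,0,70],
    [6,0,-70,0,-17,0,70],
    [9,0,-105,0,-25.5,0,70],
    [11,1,-140,0,-34,0,70],
    [13,1.3,-173,0,-42.2,0,70],
  ],
)

```text
clock: 1.3
tcp_pos: [0.4132, 0.2902, 0.2001]
orientation: [-1.407, -0.83, 0.83]
contact_force: [0.5, -0.3, 0.3]
grip_width: 0.0699
```

```bash
python3 -c "
from h import *
S=r.grab_frame('side');T=r.grab_frame('top')
crop(T['frame'],190,135,350,245,4,'t1.png');crop(S['frame'],200,160,360,310,4,'s1.png')
go([.4125,.292,.074],150.8,0)"
```

```text
t1.40 tcp [0.4149 0.2867 0.2   ] jawyaw 150.6 y [ 0.001 -0.003 -1.   ] q [-0.62  0.2  -0.13  1.95  0.03  0.99  1.87] F [-0.2  0.4  0.5] w 0.0699
shift [  3.8 126.    4.9] turn [ 0.11 -0.2  -0.13] k 0
```

View pics/s1.png

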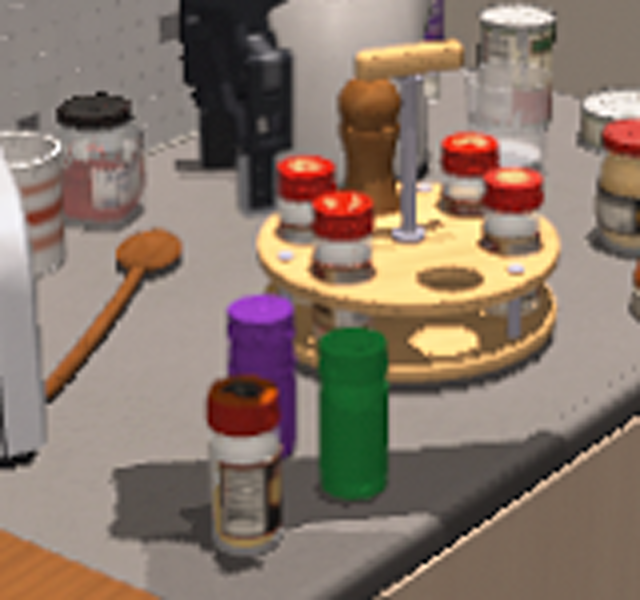

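View pics/t1.png

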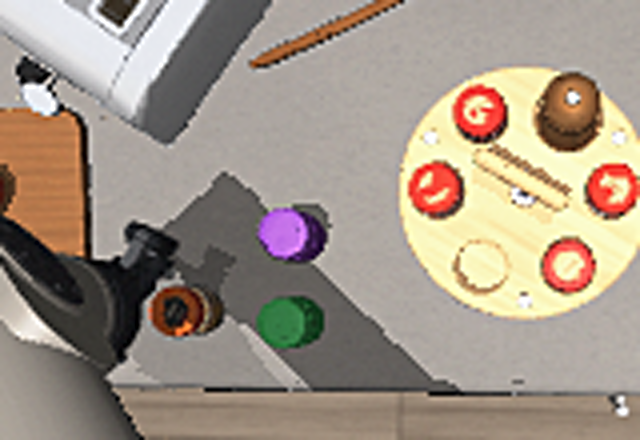

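```bash
python3 -c "
from h import *
S=r.grab_frame('side')
print(proj(S,[[.4149,.2867,.2],[.4125,.2920,.106],[.4125,.292,0]]))
go([.4125,.292,.075],150.8,0)"
```

```text
[[260.99442078 220.40287649]
 [261.25767198 256.68265641]
 [262.46488522 293.99407593]]
t1.45 tcp [0.4138 0.2895 0.2002] jawyaw 150.5 y [ 0.    -0.001 -1.   ] q [-0.62  0.21 -0.13  1.95  0.03  0.99  1.86] F [-0.1  1.2  0.3] w 0.0702
shift [  1.6 125.1   2.4] turn [ 0.04 -0.31 -0.05] k 0
```

>>> drive_tool(
  series=[
    [2,25,2.4,0,-0.3,0,70],
    [2,50,2.4,0,-0.3,0,70],
    [2,75,2.4,0,-0.3,0,70],
    [2,100,2.4,0,-0.3,0,70],
    [2,118,2.4,0,-0.3,0,70],
  ],
)

```text
clock: 1.95
tcp_pos: [0.4115, 0.2935, 0.0807]
orientation: [-1.409, -0.825, 0.827]
contact_force: [0.1, -0.6, -0.5]
grip_width: 0.0697
```

>>> drive_tool(
  series=[
    [0,0,0,0,0,0,70],
    [0,0,0,0,0,0,70],
  ],
)

```text
clock: 2.15
tcp_pos: [0.4109, 0.2947, 0.0808]
orientation: [-1.408, -0.825, 0.828]
contact_force: [-0.3, 0.2, 1.0]
grip_width: 0.0703
```

```bash
python3 -c "
from h import *
S=r.grab_frame('side');T=r.grab_frame('top')
crop(T['frame'],190,165,270,235,6,'t2.png');crop(S['frame'],210,200,320,310,5,'s2.png')
go([.4125,.292,.075],150.8,0)"
```

```text
t2.25 tcp [0.4119 0.2947 0.0818] jawyaw 150.8 y [ 0.  0. -1.] q [-0.64  0.36 -0.13  2.05  0.07  0.73  1.82] F [-0.2  0.3  0.8] w 0.0702
shift [-2.1  6.8 -1.8] turn [0.01 0.01 0.03] k 0
```

View pics/s2.png

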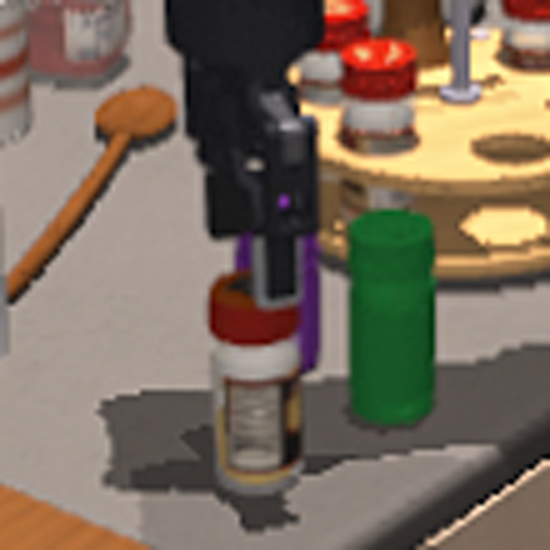

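>>> drive_tool(
  series=[
    [-1.5,7,-1.5,0,0,0,70],
    [-1.5,8,-1.5,0,0,0,70],
    [-1.5,8,-1.5,0,0,0,40],
    [-1.5,8,-1.5,0,0,0,40],
    [-1.5,8,-1.5,0,0,0,40],
  ],
  squeeze=30,
)

```text
clock: 2.75
tcp_pos: [0.4136, 0.2933, 0.0747]
orientation: [-1.408, -0.828, 0.824]
contact_force: [0.6, -1.0, 4.7]
grip_width: 0.0399
```

>>> drive_tool(
  series=[
    [0,0,0,0,0,0,40],
    [0,0,0,0,0,0,40],
    [0,0,0,0,0,0,40],
  ],
  squeeze=30,
)

```text
clock: 3.05
tcp_pos: [0.4135, 0.2934, 0.0748]
orientation: [-1.408, -0.828, 0.824]
contact_force: [-1.6, 0.9, 1.8]
grip_width: 0.0399
```

```bash
python3 -c "
from h import *
S=r.grab_frame('side');T=r.grab_frame('top')
crop(T['frame'],190,165,280,240,7,'t3.png');crop(S['frame'],210,200,320,310,5,'s3.png')
go([.4125,.292,.075],150.8,0)"
```

```text
t3.15 tcp [0.4136 0.2934 0.0748] jawyaw 150.8 y [ 0.002  0.002 -1.   ] q [-0.63  0.38 -0.13  2.06  0.07  0.71  1.82] F [-0.2 -0.3  3.4] w 0.0401
shift [-1.8 -0.2  0.3] turn [ 0.07 -0.01  0.16] k 0
```

View pics/s3.png

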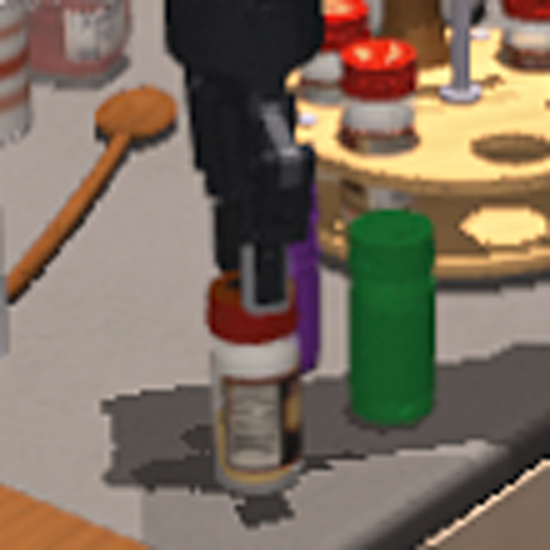

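View pics/t3.png

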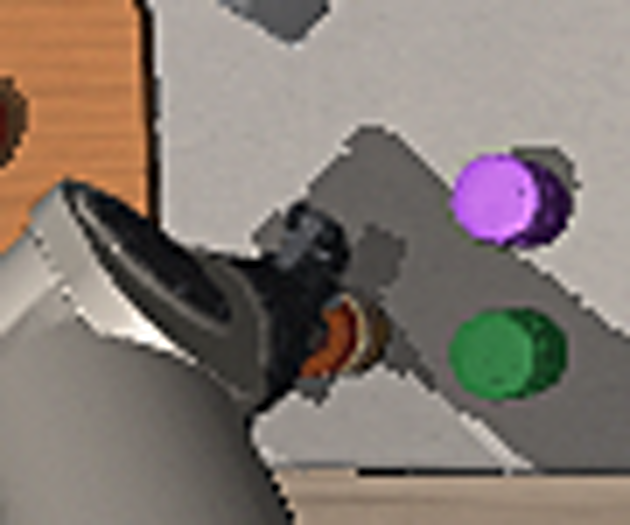

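>>> drive_tool(
  series=[
    [0,0,0,0,0,0,30],
    [0,0,0,0,0,0,30],
    [0,0,0,0,0,0,30],
  ],
  squeeze=30,
)

```text
clock: 3.45
tcp_pos: [0.4143, 0.2947, 0.076]
orientation: [-1.407, -0.831, 0.822]
contact_force: [-1.6, 0.9, 10.8]
grip_width: 0.0303
```

```bash
python3 -c "
from h import *
S=r.grab_frame('side');T=r.grab_frame('top')
print(proj(T,[[.4136,.2934,.09],[.4125,.292,.106],[.4136+.0196,.2934-.011,.09]]))
crop(T['frame'],190,165,280,240,7,'t4.png');crop(S['frame'],210,200,320,310,5,'s4.png')
go([.4125,.292,.075],150.8,0)"
```

```text
[[233.95351328 211.91126838]
 [233.17062679 212.27367486]
 [237.17213017 206.46159442]]
t3.55 tcp [0.4143 0.2947 0.076 ] jawyaw 150.8 y [ 0.004  0.004 -1.   ] q [-0.64  0.37 -0.13  2.06  0.07  0.71  1.82] F [-1.   0.1 10.1] w 0.0299
shift [-3.2  1.   0.2] turn [0.1  0.02 0.3 ] k 0
```

View pics/s4.png

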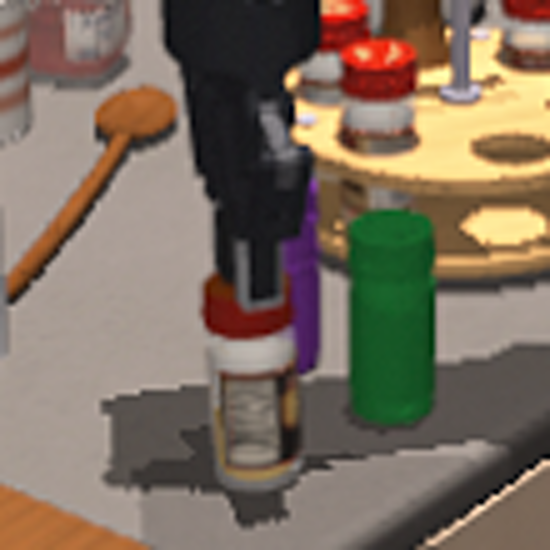

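View pics/t4.png

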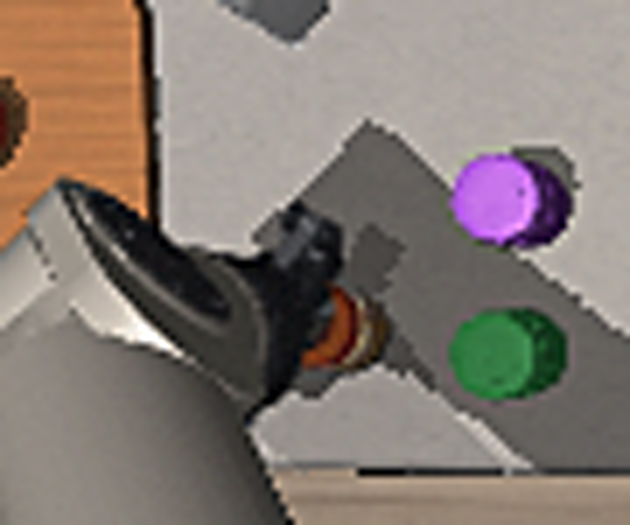

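>>> drive_tool(
  series=[
    [0,0,0,0,0,0,70],
    [0,0,0,0,0,0,70],
    [0,0,0,0,0,0,70],
    [0,0,0,0,0,0,70],
  ],
)

```text
clock: 3.95
tcp_pos: [0.4141, 0.2944, 0.0757]
orientation: [-1.407, -0.83, 0.822]
contact_force: [-0.1, 0.2, -0.2]
grip_width: 0.0702
```

```bash
python3 -c "
from h import *
S=r.grab_frame('side');T=r.grab_frame('top')
c,v=ray(S,(262.4,261.6))
# intersect with plane at jaw offset 20mm toward +jaw
a=np.radians(150.8);n=np.array([np.cos(a),np.sin(a),0]);p=np.array([.4143,.2947,0])
for off in(.015,.02,.03,.035): print(off,c+v*((p+n*off-c)@n)/(v@n), 'lat',((c+v*((p+n*off-c)@n)/(v@n))-p)@np.array([-n[1],n[0],0]))
crop(T['frame'],190,165,280,240,7,'t5.png');crop(S['frame'],210,200,320,310,6,'s5.png')
go([.4125,.292,.075],150.8,0)"
```

```text
0.015 [0.40068515 0.30108564 0.10018435] lat 0.001067975687675926
0.02 [0.39709867 0.30491723 0.10297747] lat -0.0005270125388115784
0.03 [0.38992571 0.31258043 0.10856373] lat -0.0037169889917869317
0.035 [0.38633923 0.31641203 0.11135685] lat -0.00531197721827463
t4.05 tcp [0.4141 0.2945 0.0758] jawyaw 150.8 y [ 0.004  0.004 -1.   ] q [-0.64  0.37 -0.13  2.06  0.07  0.71  1.82] F [-0.1 -0.3 -0.5] w 0.0699
shift [-3.   0.8  0.2] turn [0.09 0.01 0.28] k 0
```

View pics/s5.png

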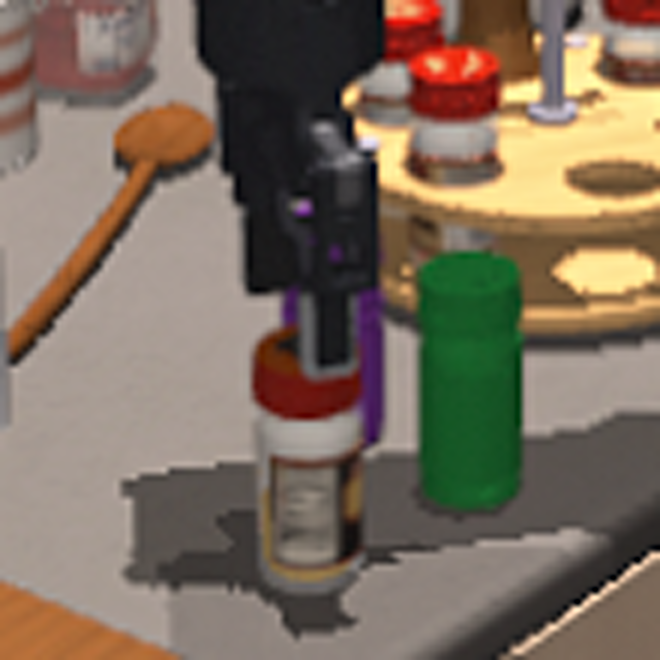

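View pics/t5.png

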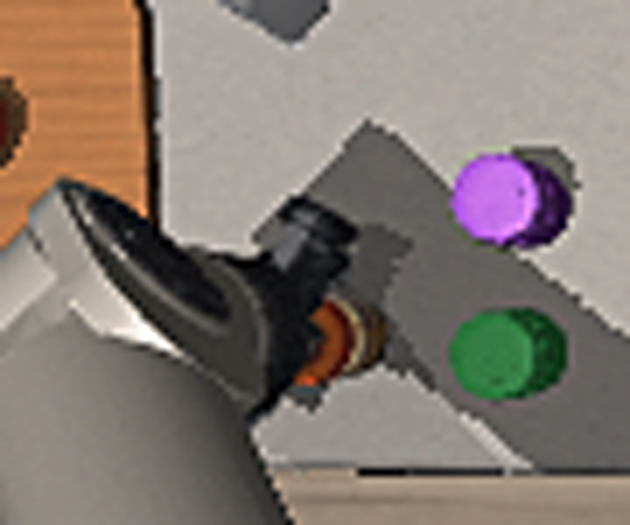

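>>> drive_tool(
  series=[
    [-1,3,0,0,0,0,80],
    [-1,6,0,0,0,0,80],
    [-1,9,0,0,0,0,80],
    [-1,12,0,0,0,0,80],
  ],
)

```text
clock: 4.45
tcp_pos: [0.4136, 0.2936, 0.0634]
orientation: [-1.407, -0.83, 0.822]
contact_force: [-0.4, -0.2, -0.2]
grip_width: 0.0801
```

>>> drive_tool(
  series=[
    [0,4,0,0,0,0,80],
    [0,8,0,0,0,0,80],
    [0,12,0,0,0,0,80],
    [0,12,0,0,0,0,80],
  ],
)

```text
clock: 4.85
tcp_pos: [0.4133, 0.2933, 0.0507]
orientation: [-1.407, -0.829, 0.823]
contact_force: [-0.8, -0.1, 0.0]
grip_width: 0.0802
```

```bash
python3 -c "
from h import *
S=r.grab_frame('side');T=r.grab_frame('top')
crop(T['frame'],190,165,280,240,7,'t6.png');crop(S['frame'],210,200,320,310,6,'s6.png')
go([.4125,.292,.075],150.8,0)"
```

```text
t4.95 tcp [0.4136 0.2936 0.0513] jawyaw 150.8 y [ 0.003  0.003 -1.   ] q [-0.64  0.41 -0.12  2.07  0.08  0.65  1.82] F [-0.7 -0.   1.1] w 0.0798
shift [ -1.8 -23.7   0.1] turn [0.08 0.01 0.25] k 0
```

View pics/s6.png

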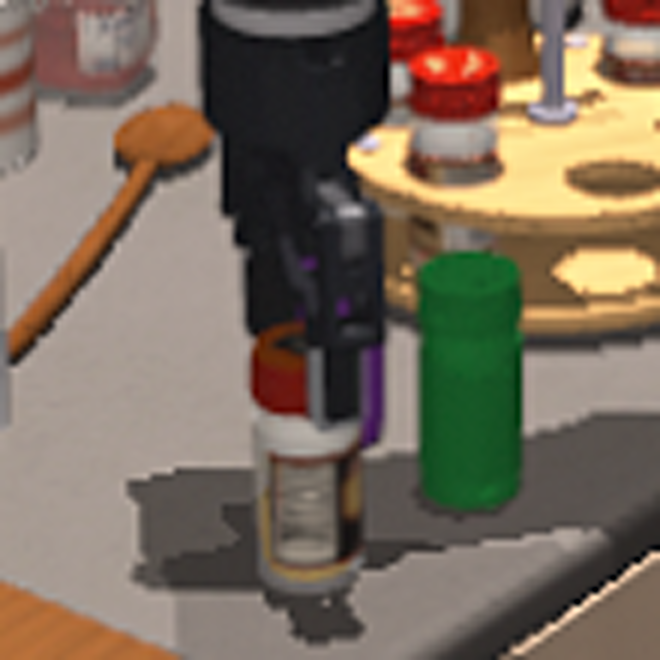

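View pics/t6.png

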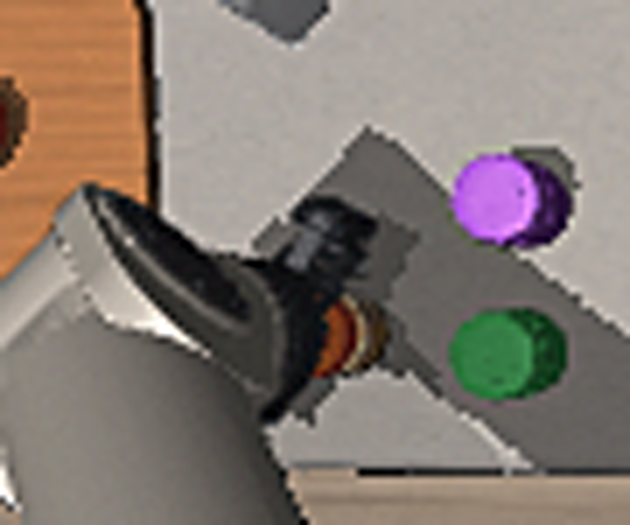

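>>> drive_tool(
  series=[
    [-1,0,0,0,0,0,44],
    [-1,0,0,0,0,0,40],
    [-1,0,0,0,0,0,40],
    [-1,0,0,0,0,0,40],
    [-1,0,0,0,0,0,40],
  ],
  squeeze=30,
)

```text
clock: 5.45
tcp_pos: [0.4134, 0.2929, 0.0516]
orientation: [-1.407, -0.83, 0.822]
contact_force: [-0.1, -1.5, 4.4]
grip_width: 0.0435
```

>>> drive_tool(
  series=[
    [0,0,0,0,0,0,36],
    [0,0,0,0,0,0,36],
  ],
  squeeze=30,
)

```text
clock: 5.65
tcp_pos: [0.4133, 0.2928, 0.0516]
orientation: [-1.407, -0.83, 0.822]
contact_force: [-0.4, 0.0, 2.2]
grip_width: 0.0436
```

```bash
python3 -c "
from h import *
S=r.grab_frame('side');T=r.grab_frame('top')
crop(T['frame'],190,165,280,240,7,'t7.png');crop(S['frame'],210,200,320,310,6,'s7.png')
go([.4125,.292,.075],150.8,0)"
```

```text
t5.75 tcp [0.4134 0.2929 0.0516] jawyaw 150.8 y [ 0.004  0.004 -1.   ] q [-0.64  0.41 -0.12  2.08  0.08  0.65  1.82] F [-0.1  0.2  2.3] w 0.0435
shift [ -1.1 -23.4   0.3] turn [0.09 0.01 0.28] k 0
```

View pics/s7.png

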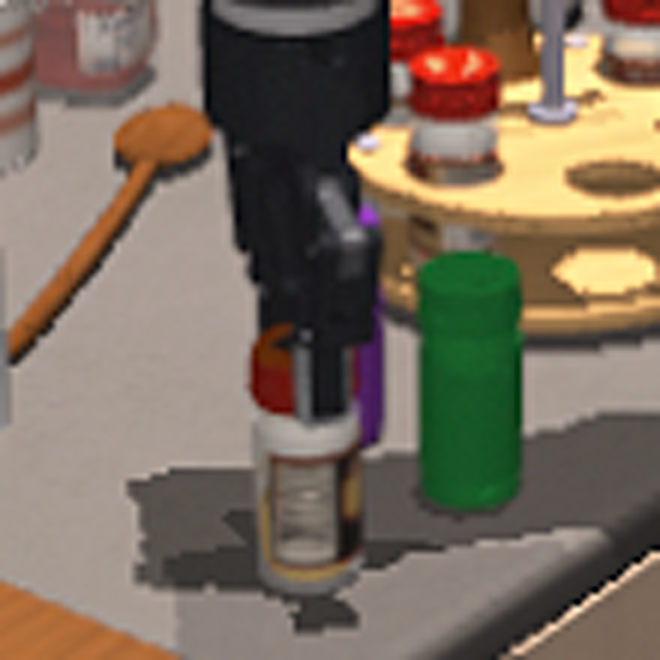

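>>> drive_tool(
  series=[
    [0,-20,0,0,0,0,36],
    [0,-60,0,0,0,0,36],
    [0,-100,0,0,0,0,36],
    [0,-140,0,0,0,0,36],
    [0,-170,0,0,0,0,36],
  ],
  squeeze=40,
)

```text
clock: 6.25
tcp_pos: [0.4129, 0.2925, 0.2238]
orientation: [-1.407, -0.832, 0.821]
contact_force: [0.8, 0.6, -1.8]
grip_width: 0.0433
```

```bash
python3 -c "
from h import *
S=r.grab_frame('side');T=r.grab_frame('top')
crop(T['frame'],190,135,350,245,4,'t8.png');crop(S['frame'],200,120,360,270,4,'s8.png')
go([.4555,.0243,.22],150.8,0)"
```

```text
t6.35 tcp [0.4147 0.2941 0.2257] jawyaw 150.8 y [ 0.01   0.009 -1.   ] q [-0.62  0.18 -0.14  1.92  0.03  1.03  1.86] F [ 0.1 -0.2 -1.3] w 0.0430
shift [-215.6    3.8 -167.2] turn [0.25 0.   0.7 ] k 0
```

View pics/s8.png

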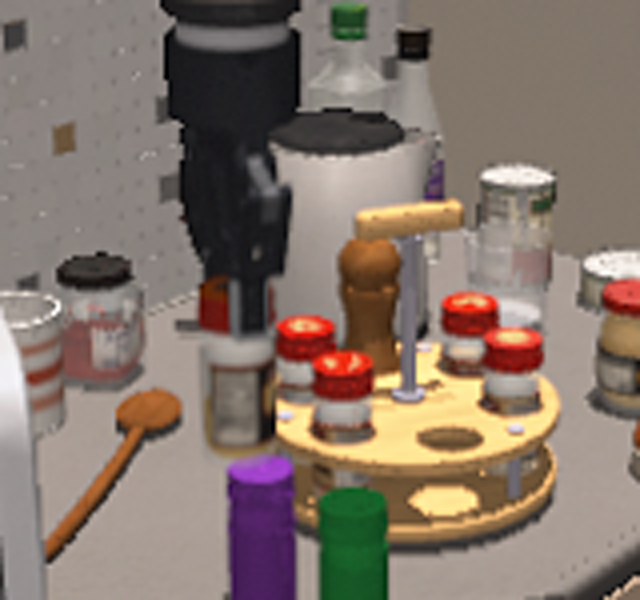

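>>> drive_tool(
  series=[
    [-20,0,-16,0.1,0,0.3,36],
    [-45,1,-35,0.2,0,0.7,36],
    [-70,1,-54,0.2,0,0.7,36],
    [-95,2,-73,0.2,0,0.7,36],
    [-120,2,-93,0.2,0,0.7,36],
  ],
)

```text
clock: 6.85
tcp_pos: [0.4365, 0.1424, 0.2213]
orientation: [-1.409, -0.825, 0.828]
contact_force: [1.0, 0.4, -1.0]
grip_width: 0.0435
```

```bash
python3 -c "
from h import *
go([.4555,.0243,.22],150.8,0)"
```

```text
t6.85 tcp [0.4365 0.1424 0.2213] jawyaw 150.8 y [-0.001 -0.001 -1.   ] q [-0.43  0.1  -0.03  2.02  0.    1.02  2.18] F [ 1.   0.4 -1. ] w 0.0435
shift [-93.8   1.4 -74.2] turn [-0.02  0.02 -0.11] k 0
```

>>> drive_tool(
  series=[
    [-24,0,-19,0,0,0,36],
    [-48,0,-38,0,0,0,36],
    [-72,0,-57,0,0,0,36],
    [-88,0,-69,0,0,0,36],
    [-94,0,-74,0,0,0,36],
  ],
)

```text
clock: 7.35
tcp_pos: [0.4545, 0.0219, 0.2202]
orientation: [-1.41, -0.821, 0.827]
contact_force: [-0.2, 0.3, -1.2]
grip_width: 0.0432
```

>>> drive_tool(
  series=[
    [0,0,0,0,0,0,36],
  ],
)

```text
clock: 7.45
tcp_pos: [0.4542, 0.0214, 0.2195]
orientation: [-1.41, -0.819, 0.827]
contact_force: [-0.3, -0.9, -1.1]
grip_width: 0.0432
```

```bash
python3 -c "
from h import *
S=r.grab_frame('side');T=r.grab_frame('top')
crop(T['frame'],260,135,380,235,6,'t9.png');crop(S['frame'],240,120,370,260,4.2,'s9.png')
go([.4555,.0243,.22],150.8,0)"
```

```text
t7.55 tcp [0.454  0.0226 0.2195] jawyaw 150.7 y [-0.005 -0.002 -1.   ] q [-0.27  0.09  0.08  2.04 -0.01  1.02  2.45] F [ 0.1 -0.2 -0.9] w 0.0432
shift [ 2.2 -0.5 -0.5] turn [-0.16 -0.13 -0.25] k 0
```

View pics/s9.png

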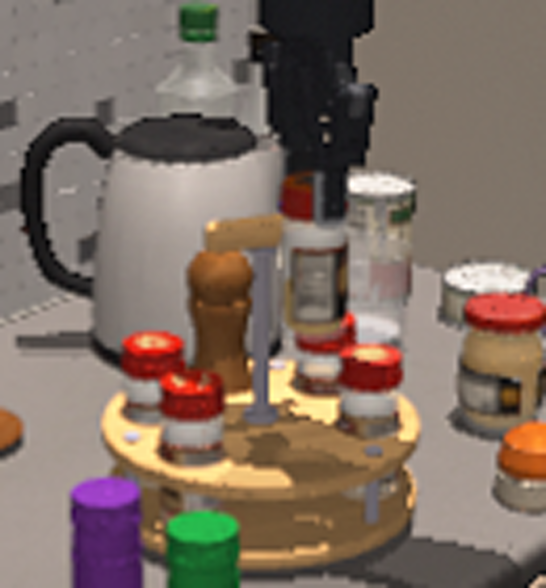

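View pics/t9.png

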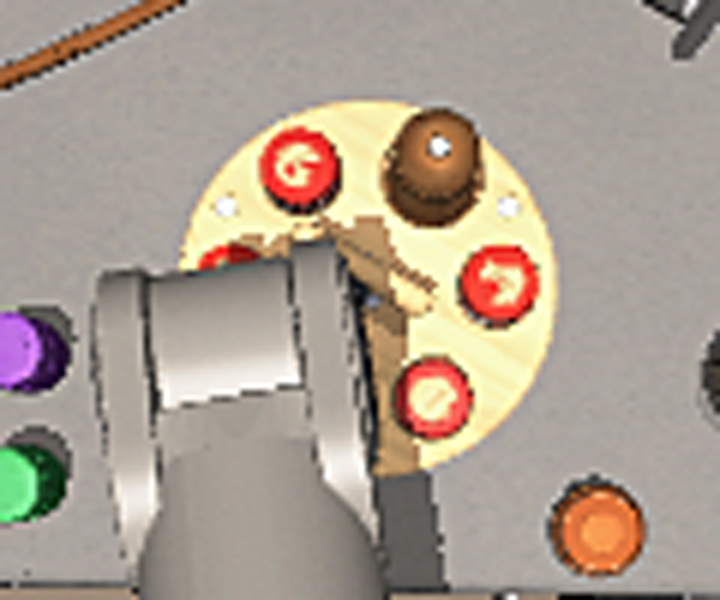

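```bash
python3 -c "
from h import *
S=r.grab_frame('side');o=r.get_obs();print(o['tcp_pos'])
P=o['tcp_pos'];b=P[2]-.0516
print('pred tcp-based base/cap', proj(S,[[P[0],P[1],b],[P[0],P[1],b+.045],[P[0],P[1],b+.106]]))
print('hole-based', proj(S,[[.4555,.0243,b],[.4555,.0243,b+.045],[.4555,.0243,b+.106]]))
print('hole',proj(S,[.4555,.0243,.074]))
crop(S['frame'],290,145,340,210,9,'s10.png')
"
```

```text
[0.45414574 0.02303327 0.21975752]
pred tcp-based base/cap [[314.41910913 198.20771601]
 [314.64679307 183.16342713]
 [314.96834042 162.24887441]]
hole-based [[313.76555247 198.22405442]
 [313.98605053 183.17768981]
 [314.2979302  162.26014248]]
hole [[313.32963279 228.63946225]]
```

View pics/s10.png

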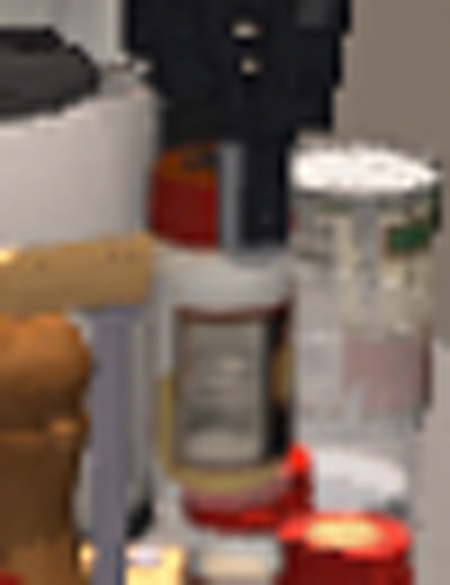

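>>> drive_tool(
  series=[
    [2,15,-0.5,-0.1,-0.1,-0.2,36],
    [2.2,35,-0.5,-0.1,-0.1,-0.2,36],
    [2.2,55,-0.5,-0.1,-0.1,-0.2,36],
    [2.2,72,-0.5,-0.1,-0.1,-0.2,36],
    [2.2,80,-0.5,-0.1,-0.1,-0.2,36],
  ],
)

```text
clock: 8.1
tcp_pos: [0.4543, 0.0257, 0.1383]
orientation: [-1.406, -0.826, 0.83]
contact_force: [-0.1, -0.7, -0.5]
grip_width: 0.0435
```

```bash
python3 -c "
from h import *
S=r.grab_frame('side')
crop(S['frame'],285,160,345,250,7,'s11.png')
go([.4555,.0243,.0736],150.8,0)"
```

```text
t8.15 tcp [0.454  0.0255 0.1378] jawyaw 150.9 y [-0.004 -0.    -1.   ] q [-0.26  0.2   0.08  2.13 -0.02  0.82  2.46] F [-0.6 -0.2 -0.9] w 0.0435
shift [-0.2 64.2 -2.1] turn [-0.19  0.14 -0.13] k 0
```

View pics/s11.png

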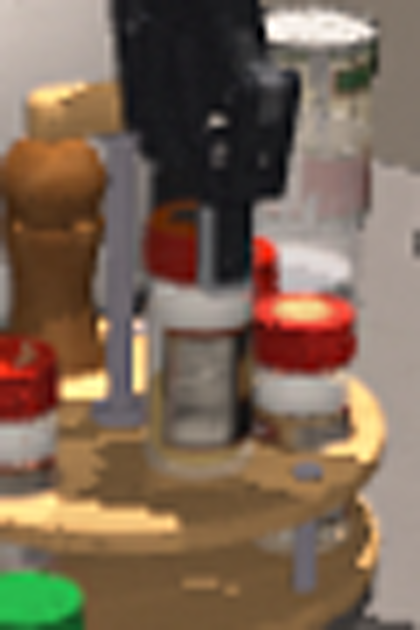

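>>> drive_tool(
  series=[
    [0,0,-2,-0.2,0,-0.1,36],
    [0,5,-2,-0.2,0,-0.1,36],
    [0,10,-2,-0.2,0,-0.1,36],
    [0,15,-2,-0.2,0,-0.1,36],
    [0,20,-2,-0.2,0,-0.1,36],
  ],
)

```text
clock: 8.65
tcp_pos: [0.4558, 0.0245, 0.1176]
orientation: [-1.408, -0.828, 0.828]
contact_force: [-0.7, 0.1, -0.9]
grip_width: 0.0433
```

>>> drive_tool(
  series=[
    [0,8,0,0,0,0,36],
    [0,16,0,0,0,0,36],
    [0,24,0,0,0,0,36],
    [0,32,0,0,0,0,36],
    [0,38,0,0,0,0,36],
  ],
)

```text
clock: 9.15
tcp_pos: [0.4557, 0.0244, 0.0788]
orientation: [-1.408, -0.828, 0.828]
contact_force: [0.9, -0.4, -1.2]
grip_width: 0.0432
```

>>> drive_tool(
  series=[
    [0,2,0,0,0,0,36],
    [0,4,0,0,0,0,36],
    [0,6,0,0,0,0,36],
    [0,6,0,0,0,0,36],
  ],
)

```text
clock: 9.55
tcp_pos: [0.4563, 0.0248, 0.0736]
orientation: [-1.408, -0.828, 0.827]
contact_force: [-1.2, -0.3, 5.8]
grip_width: 0.0433
```

```bash
python3 -c "
from h import *
S=r.grab_frame('side')
crop(S['frame'],260,160,350,260,6,'s12.png')
go([.4555,.0243,.0736],150.8,0)"
```

```text
t9.60 tcp [0.4563 0.0248 0.0736] jawyaw 150.9 y [ 0.001  0.    -1.   ] q [-0.25  0.3   0.07  2.18 -0.04  0.66  2.48] F [-1.2  0.4  5.3] w 0.0434
shift [-0.8 -0.   0.5] turn [0.05 0.12 0.03] k 0
```

View pics/s12.png

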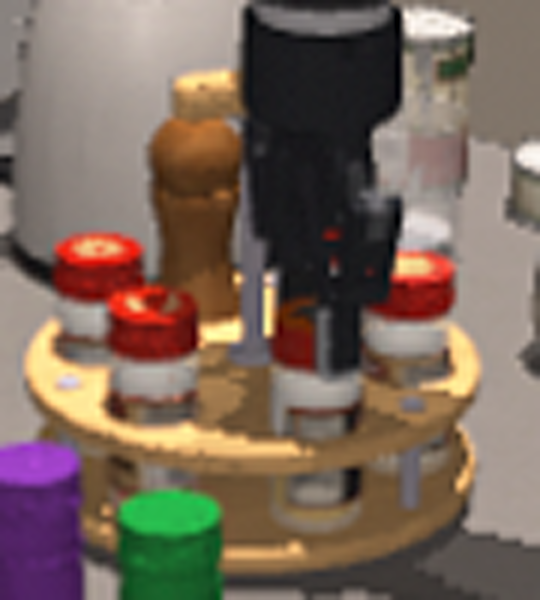

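>>> drive_tool(
  series=[
    [0,-1,0,0,0,0,62],
    [0,-1,0,0,0,0,62],
    [0,-1,0,0,0,0,62],
    [0,-1,0,0,0,0,62],
  ],
)

```text
clock: 10.0
tcp_pos: [0.4562, 0.0247, 0.0745]
orientation: [-1.408, -0.828, 0.827]
contact_force: [-0.3, 0.3, -0.6]
grip_width: 0.0622
```

>>> drive_tool(
  series=[
    [0,-10,0,0,0,0,62],
    [0,-30,0,0,0,0,62],
    [0,-70,0,0,0,0,62],
    [0,-120,0,0,0,0,62],
    [0,-165,0,0,0,0,62],
  ],
)

```text
clock: 10.5
tcp_pos: [0.4558, 0.0245, 0.2423]
orientation: [-1.408, -0.829, 0.827]
contact_force: [1.6, 0.5, -0.5]
grip_width: 0.0618
```

```bash
python3 -c "
from h import *
S=r.grab_frame('side');T=r.grab_frame('top')
crop(T['frame'],260,135,380,235,6,'t13.png');crop(S['frame'],240,110,370,260,4.2,'s13.png')
go([.5236,-.0138,.2386],150.8,0)"
```

```text
t10.60 tcp [0.4599 0.0252 0.2464] jawyaw 150.9 y [ 0.013  0.003 -1.   ] q [-0.27  0.06  0.09  2.   -0.01  1.06  2.45] F [ 0.5 -0.2 -0.9] w 0.0620
shift [ -3.2   8.5 -74.5] turn [0.56 0.1  0.48] k 0
```

View pics/s13.png

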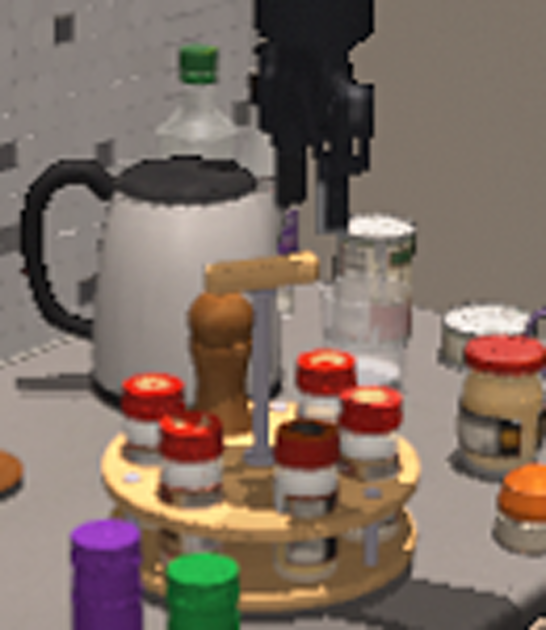

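View pics/t13.png

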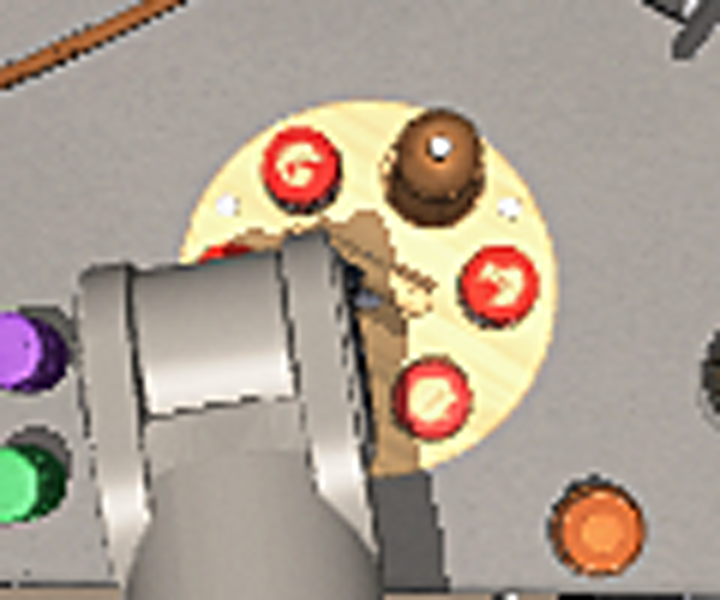

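>>> drive_tool(
  series=[
    [-1,2,-18,0.5,0,0.4,50],
    [-2,4,-36,0.5,0,0.4,50],
    [-2.5,7,-54,0.5,0,0.4,50],
    [-3,8,-68,0.5,0,0.4,50],
    [-3.2,8.5,-74.5,0.5,0,0.4,50],
  ],
)

```text
clock: 11.1
tcp_pos: [0.5243, -0.015, 0.2376]
orientation: [-1.408, -0.826, 0.826]
contact_force: [-0.7, -0.8, 0.2]
grip_width: 0.0499
```

>>> drive_tool(
  series=[
    [0,0,0,0,0,0,50],
    [0,0,0,0,0,0,50],
  ],
)

```text
clock: 11.3
tcp_pos: [0.5238, -0.015, 0.2369]
orientation: [-1.407, -0.825, 0.827]
contact_force: [-0.7, -0.7, 0.4]
grip_width: 0.0502
```

```bash
python3 -c "
from h import *
S=r.grab_frame('side');T=r.grab_frame('top')
crop(T['frame'],260,135,380,235,6,'t14.png');crop(S['frame'],240,70,370,220,4.2,'s14.png')
go([.5236,-.0138,.20],150.8,0)"
```

```text
t11.40 tcp [ 0.5238 -0.0146  0.2374] jawyaw 150.8 y [-0.001  0.    -1.   ] q [-0.21  0.19  0.14  1.88 -0.03  1.07  2.57] F [-0.9 -0.   0.5] w 0.0500
shift [ 0.6 37.4  0.5] turn [-0.04  0.04 -0.01] k 0
```

View pics/s14.png

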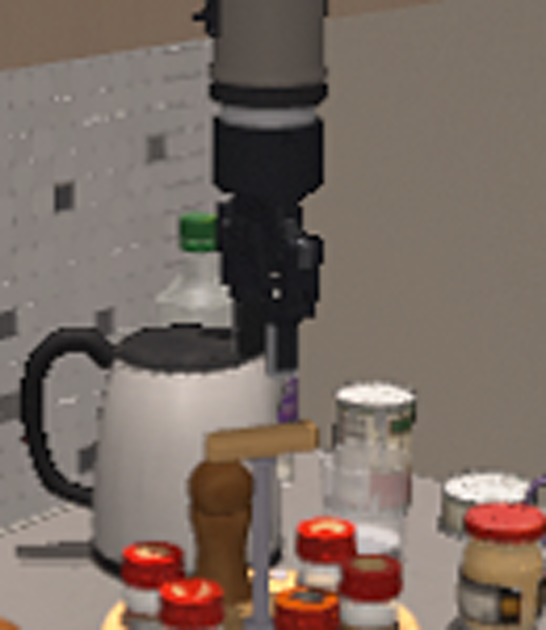

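View pics/t14.png

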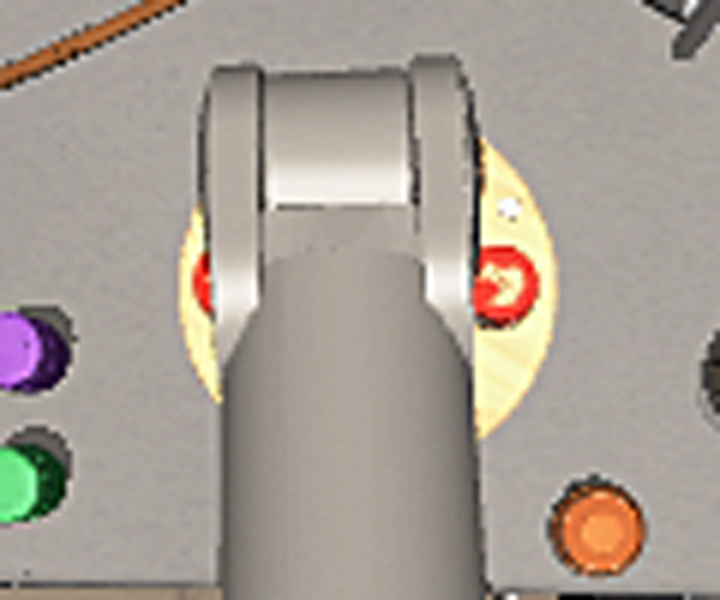

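>>> drive_tool(
  series=[
    [0.5,10,0.5,0,0,0,50],
    [0.5,20,0.5,0,0,0,50],
    [0.5,30,0.5,0,0,0,50],
    [0.5,38,0.5,0,0,0,50],
    [0.5,45,0.5,0,0,0,50],
  ],
)

```text
clock: 11.9
tcp_pos: [0.5232, -0.0139, 0.1913]
orientation: [-1.407, -0.825, 0.828]
contact_force: [-0.8, -0.2, -0.3]
grip_width: 0.0499
```

>>> drive_tool(
  series=[
    [0,8,0,0,0,0,50],
    [0,16,0,0,0,0,50],
    [0,24,0,0,0,0,50],
    [0,24,0,0,0,0,50],
  ],
)

```text
clock: 12.3
tcp_pos: [0.5223, -0.014, 0.1661]
orientation: [-1.406, -0.824, 0.829]
contact_force: [-0.0, 0.3, -0.0]
grip_width: 0.0502
```

```bash
python3 -c "
from h import *
S=r.grab_frame('side')
crop(S['frame'],255,120,350,220,6,'s15.png')
go([.5236,-.0138,.168],150.8,0)"
```

```text
t12.35 tcp [ 0.5228 -0.014   0.1667] jawyaw 150.8 y [-0.003 -0.    -1.   ] q [-0.2   0.27  0.13  1.96 -0.04  0.92  2.58] F [-0.1  0.1 -1.3] w 0.0501
shift [ 0.6 -1.3 -0.6] turn [-0.14  0.04 -0.09] k 0
```

View pics/s15.png

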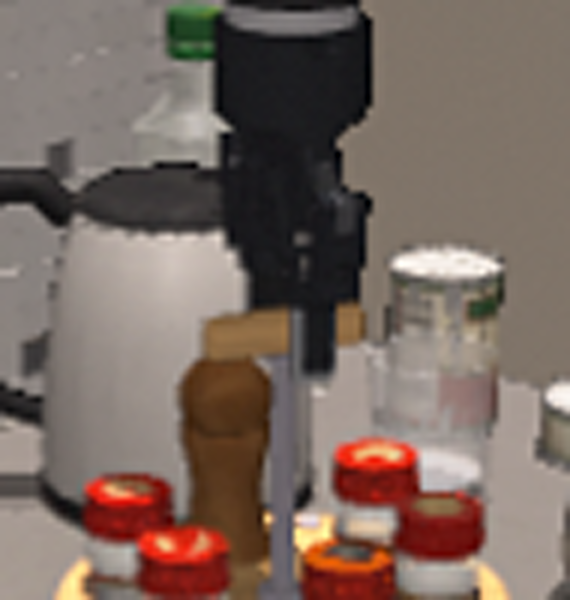

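>>> drive_tool(
  series=[
    [0.5,-1,-0.5,0,0,0,14],
    [0.5,-1,-0.5,0,0,0,10],
    [0.5,-1,-0.5,0,0,0,10],
    [0.5,-1,-0.5,0,0,0,10],
    [0.5,-1,-0.5,0,0,0,10],
  ],
  squeeze=50,
)

```text
clock: 12.85
tcp_pos: [0.5257, -0.0146, 0.1686]
orientation: [-1.41, -0.827, 0.825]
contact_force: [5.7, -2.1, -2.5]
grip_width: 0.0154
```

```bash
python3 -c "
from h import *
S=r.grab_frame('side')
crop(S['frame'],255,120,350,220,6,'s16.png')
go([.5236,-.0138,.168],75,0)"
```

```text
t12.90 tcp [ 0.5257 -0.0146  0.1686] jawyaw 150.8 y [ 0.002 -0.001 -1.   ] q [-0.2   0.27  0.13  1.95 -0.04  0.92  2.58] F [ 6.5 -2.5 -1.3] w 0.0154
shift [-0.3  0.6  2.2] turn [ 0.09 75.79  0.08] k 0
```

View pics/s16.png

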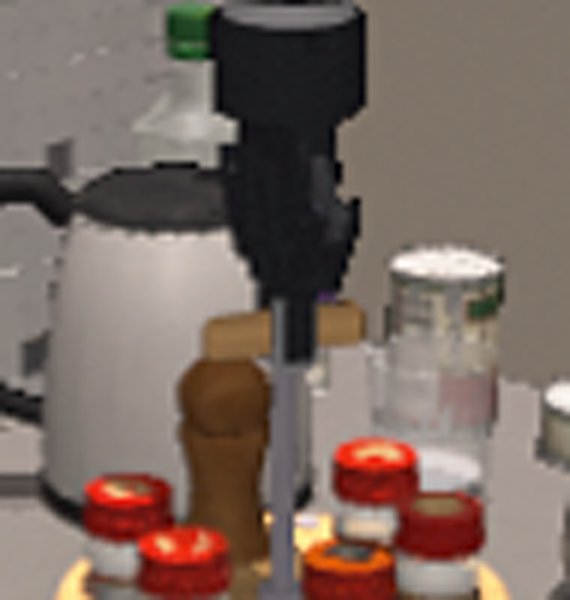

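>>> drive_tool(
  series=[
    [0,0,0,0,2,0,10],
    [0,0,0,0,6,0,10],
    [0,0,0,0,11,0,10],
    [0,0,0,0,16,0,10],
    [0,0,0,0,21,0,10],
  ],
  squeeze=60,
)

```text
clock: 13.4
tcp_pos: [0.5256, -0.0145, 0.1686]
orientation: [-1.503, -0.542, 0.54]
contact_force: [1.1, 0.6, -2.7]
grip_width: 0.0152
```

```bash
python3 -c "
from h import *
go([.5246,-.0142,.168],0,0)"
```

```text
t13.40 tcp [ 0.5256 -0.0145  0.1686] jawyaw 129.6 y [ 0.002 -0.001 -1.   ] q [-0.26  0.27  0.19  1.96 -0.06  0.92  2.23] F [ 1.1  0.6 -2.7] w 0.0152
shift [-0.6  0.6  0.9] turn [-1.000e-02  1.296e+02  1.200e-01] k 0
```

>>> drive_tool(
  series=[
    [0,0,0,0,6,0,10],
    [0,0,0,0,12,0,10],
    [0,0,0,0,18,0,10],
    [0,0,0,0,24,0,10],
    [0,0,0,0,30,0,10],
  ],
)

```text
clock: 13.9
tcp_pos: [0.5255, -0.0142, 0.1686]
orientation: [-1.567, -0.129, 0.127]
contact_force: [0.2, 0.8, -2.6]
grip_width: 0.0151
```

>>> drive_tool(
  series=[
    [0,0,0,0,6,0,10],
    [0,0,0,0,12,0,10],
    [0,0,0,0,18,0,10],
    [0,0,0,0,24,0,10],
    [0,0,0,0,30,0,10],
  ],
)

```text
clock: 14.4
tcp_pos: [0.5255, -0.0139, 0.1686]
orientation: [-1.551, 0.284, -0.287]
contact_force: [0.9, 0.8, -3.6]
grip_width: 0.0151
```

```bash
python3 -c "
from h import *
S=r.grab_frame('side')
crop(S['frame'],240,120,370,260,4.5,'s17.png')
go([.5246,-.0142,.168],0,0)"
```

```text
t14.45 tcp [ 0.5255 -0.0139  0.1686] jawyaw 68.8 y [ 0.002  0.    -1.   ] q [-0.41  0.28  0.38  1.97 -0.13  0.92  1.24] F [-0.   0.1 -3.5] w 0.0151
shift [-0.8  0.6 -0.6] turn [-1.00e-01  6.88e+01  4.00e-02] k 0
```

View pics/s17.png

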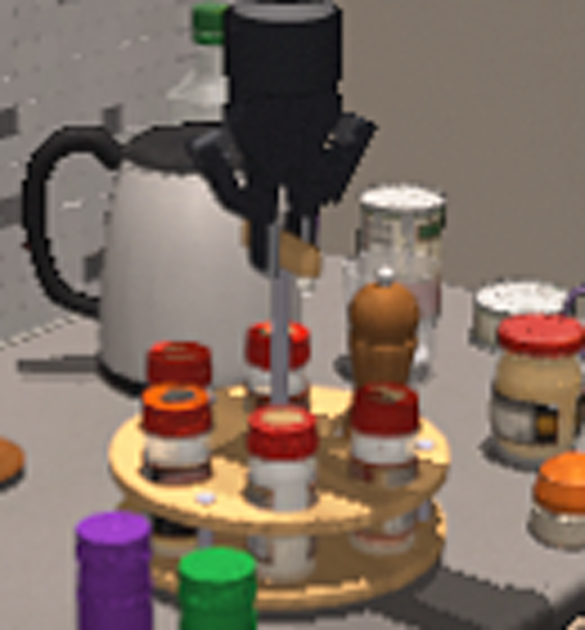

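>>> drive_tool(
  series=[
    [0,0,0,0,6,0,10],
    [0,0,0,0,12,0,10],
    [0,0,0,0,18,0,10],
    [0,0,0,0,24,0,10],
    [0,0,0,0,30,0,10],
  ],
)

```text
clock: 14.95
tcp_pos: [0.5257, -0.0137, 0.1687]
orientation: [-1.454, 0.697, -0.7]
contact_force: [1.8, 0.2, -4.1]
grip_width: 0.0151
```

>>> drive_tool(
  series=[
    [0,0,0,0,6,0,10],
    [0,0,0,0,12,0,10],
    [0,0,0,0,18,0,10],
    [0,0,0,0,24,0,10],
    [0,0,0,0,28,0,10],
  ],
)

```text
clock: 15.45
tcp_pos: [0.526, -0.0136, 0.1686]
orientation: [-1.289, 1.069, -1.073]
contact_force: [2.0, -0.7, -4.6]
grip_width: 0.0149
```

```bash
python3 -c "
from h import *
go([.5246,-.0142,.168],0,0)"
```

```text
t15.45 tcp [ 0.526  -0.0136  0.1686] jawyaw 10.6 y [ 0.003  0.    -1.   ] q [-0.57  0.3   0.59  1.98 -0.21  0.92  0.3 ] F [ 2.  -0.7 -4.6] w 0.0149
shift [ 0.3  0.6 -1.5] turn [-1.700e-01  1.063e+01 -1.000e-02] k 0
```

>>> drive_tool(
  series=[
    [0,0,0,0,4,0,10],
    [0,0,0,0,7.5,0,10],
    [0,0,0,0,9.8,0,10],
    [0,0,0,0,10.6,0,10],
    [0,0,0,0,10.6,0,10],
  ],
)

```text
clock: 15.95
tcp_pos: [0.5261, -0.0136, 0.1686]
orientation: [-1.207, 1.205, -1.209]
contact_force: [1.2, 0.0, -3.9]
grip_width: 0.015
```

>>> drive_tool(
  series=[
    [0,0,0,0,0,0,10],
    [0,0,0,0,0,0,10],
  ],
)

```text
clock: 16.15
tcp_pos: [0.5261, -0.0136, 0.1686]
orientation: [-1.208, 1.205, -1.208]
contact_force: [0.2, -0.4, -3.8]
grip_width: 0.0147
```

```bash
python3 -c "
from h import *
S=r.grab_frame('side');T=r.grab_frame('top')
crop(T['frame'],260,135,420,250,4.5,'t18.png');crop(S['frame'],240,110,390,260,4,'s18.png')
go([.5246,-.0142,.168],0,0)
print(proj(S,[[.4456,-.0138,.187],[.4456,-.0138,.074]]),proj(S,[[.4456,-.0138+.029,.187],[.4456,-.0138-.029,.187]]))
for b in blobs(T['frame'],(0,120,90),(15,255,255),(270,150,375,235)):print(b,onz(T,b[1],.128))
for b in blobs(S['frame'],(0,150,90),(12,255,255),(250,180,350,240)):print(b)
"
```

```text
t16.25 tcp [ 0.5261 -0.0136  0.1686] jawyaw 0.1 y [ 0.003  0.    -1.   ] q [-0.61  0.3   0.62  1.98 -0.22  0.92  0.13] F [ 1.1 -0.7 -3.5] w 0.0153
shift [ 0.6  0.6 -1.5] turn [-0.19  0.15 -0.02] k 0
[[324.67684946 189.12577365]
 [323.86244283 225.31344524]] [[318.61822802 191.86614666]
 [330.55645186 186.46681841]]
(np.int32(87), [341.8, 171.1], [338, 165, 9, 13]) [ 0.56184686 -0.08666474  0.128     ]
(np.int32(113), [339.6, 193.2], [333, 187, 14, 14]) [ 0.48519266 -0.08032387  0.128     ]
(np.int32(175), [359.2, 223.0], [352, 216, 15, 15]) [ 0.38363027 -0.14951879  0.128     ]
(np.int32(77), [308.1, 196.4], [304, 192, 9, 10])
(np.int32(232), [278.7, 205.3], [270, 195, 19, 20])
(np.int32(161), [297.5, 215.8], [290, 209, 16, 13])
```

View pics/s18.png

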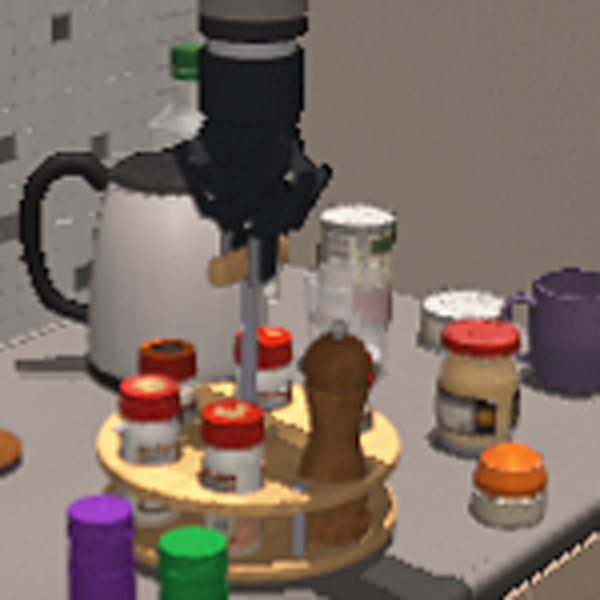

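View pics/t18.png

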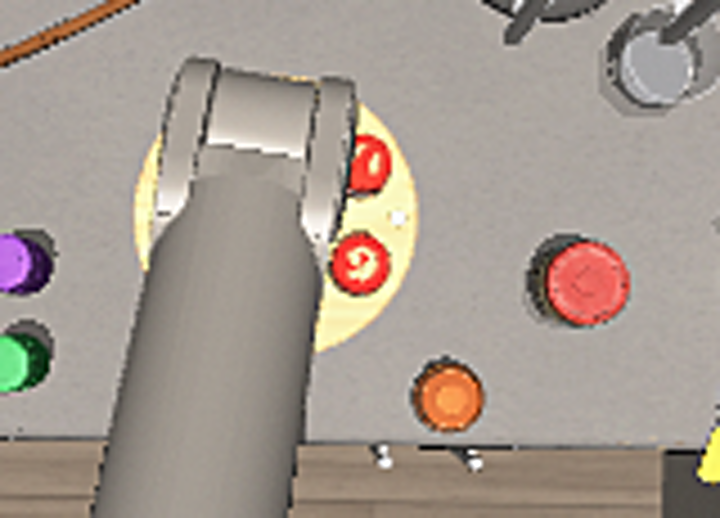

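```bash
python3 -c "
from h import *
S=r.grab_frame('side')
cv2.imwrite('pics/s19.png',S['frame'])
print(proj(S,[[.4846,.0537,.118],[.5626,.0537,.118],[.4456,-.0138,.022]]))
crop(S['frame'],255,180,345,260,7,'s20.png')
go([.526,-.0136,.1686],0,0)"
```

```text
[[299.13828101 215.23594765]
 [278.33302159 208.70147586]
 [323.50300071 241.29063422]]
t16.30 tcp [ 0.5261 -0.0136  0.1686] jawyaw 0.1 y [ 0.003  0.    -1.   ] q [-0.61  0.3   0.62  1.98 -0.22  0.92  0.13] F [ 0.9 -1.3 -2.4] w 0.0147
shift [-0.   0.  -0.1] turn [-0.19  0.14 -0.02] k 0
```

View pics/s19.png

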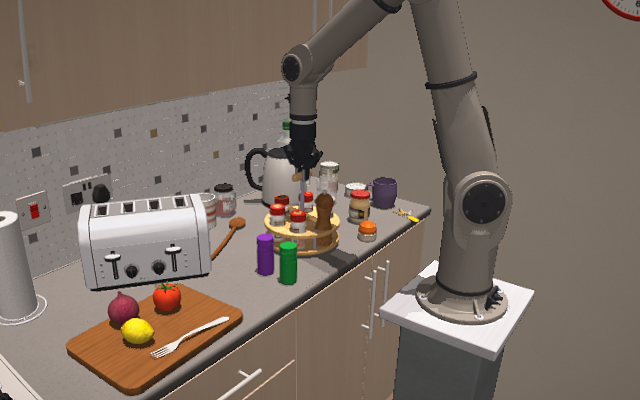

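View pics/s20.png

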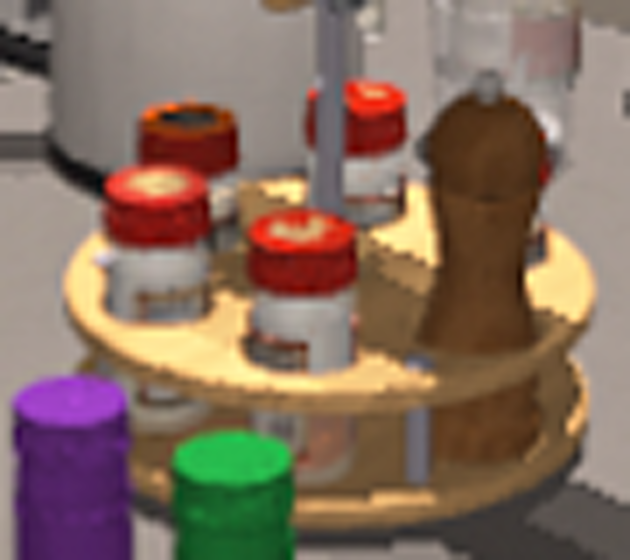

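```bash
python3 -c "
from h import *
print(r.hand_in()); o=r.get_obs(); print(o['clock'],o['tcp_pos'],o['grip_width'])"
```

```text
the job is handed in; nothing more can be done
None
the job is handed in; nothing more can be done
```

The loose spice jar is back in the empty hole, and the mill stands straight at the front. The gripper is still holding the handle bar, and I handed the job in at about 16.3 s.

- **Jar:** I picked the red/orange-capped jar and passed over the green and purple ones. It touched down on the lower plate at the expected height, pressing about 5 N. I let go, and it stood upright in the side view.
- **Turn:** I gripped the bar and turned the carousel about 150.8° clockwise. The final jaw angle was 0.1° from straight. Forces stayed below about 11 N throughout.
- **Last checks:** In the top view, the one carousel jar measured this way sat at −120.0°, exactly where it belongs with the mill in front. In the side view all the jars and the mill were standing in their holes. The egg timer had not moved in the top view, and the wide jar and mug looked untouched.

**What disagreed or went wrong:**
- **Fingertip height:** The fingertips were about 25–30 mm higher than the TCP reading. My first two attempts to close on the jar therefore came down on its cap and tilted it slightly. I lowered the arm and gripped again.
- **Side-view offsets:** The jar caps read about 1 px to the left of prediction and the mill foot about 1 px to the right. That is around 3 mm, within the calibration error and the play in the holes. I did not correct for it.

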